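Release the latched key on the counter scale

TASK

One of the four identical mode keys on the counter scale has been left latched down. With a fingertip tap each key lightly, one after the other from the robot's left to its right, without pushing a raised key down or releasing the latched one; only then press the latched key through so that it releases, and leave all four keys standing fully up. Nothing is to be picked up, and the things around the scale stay where they are.

Things in the scene. Friction and masses are not known exactly. Their poses are not given: they have to be found in the camera images.
- scale: green counter scale, fixed; origin on the table under the middle of the key row; x from keys to pan, y along the row, z up. Key deck 110 x 250 mm, 60 mm high, centred on the origin; keys at x = 0, y = 75, 25, -25, -75 mm (24 mm gaps). Behind, out to x = 280 mm, a low base bears a shallow round steel pan, radius 110 mm, centre x = 168 mm, rim 62 mm high. Yaw within 0.25 rad
- key_1: leftmost (scale y +75 mm) of four identical square black keys, numbered from the robot's left (+y) to its right. Cap 26 x 26 mm; origin at the centre of its top face, z up. It slides straight down, 9 mm from raised to the stop. Raised, its top face is 76 mm above the table, 16 mm proud of the deck. Exactly one of the four is latched at the start
- key_2: second key from the left (scale y +25 mm), identical to key_1. Any raised key: a spring holds it up; it begins to yield at 4 N, needs 0.5 N more per mm (6.3 N at half travel, 8.5 N at the stop) and springs back up when let go
- key_3: third key from the left (scale y -25 mm), identical to key_1. The latched key, whichever it is: rests about 5 mm lower than a raised one and feels solid up to about 6 N; pushed some 2.5 mm further (about 9 N), best right to its stop, the catch lets go and it springs fully up when the finger is withdrawn
- key_4: rightmost key (scale y -75 mm), identical to key_1; origin at the centre of its top face
- film_roll: loose standing roll of clear film, 60 mm across, 130 mm high, beyond the left end of the key row; origin under its centre. Leave it alone
- weight: loose brass weight with a small knob, 40 mm across, 47 mm high, just right of the key deck; origin under its centre. Leave it alone
- jar: loose closed glass jar, 60 mm across, 90 mm high, further right than the weight; origin under its centre. Leave it alone

How it is judged:
By the outcome, as a careful person would: the job done as asked, in the order asked, and still so for the second after the job is handed in, with the robot touching nothing.
It also fails if it takes over 54 s, if anything falls off the work surface, if the arm or the gripper's body presses on something with over 40 N, if the wrist force passes 120 N, or if a joint passes its speed limit or range.

ROBOT

A 7-joint arm with a two-finger parallel gripper is mounted at the origin on the work surface. World frame = base frame: x ahead of the robot, y to its left, z up, the work surface at z = 0. Lengths are in m, angles in rad, forces in N, time in s.
With the tool pointing down it reaches from about 0.425 to 0.875 m from the base axis. Payload 4.7 kg.
Tool frame: the origin (TCP) lies between the finger pads; the fingertips stand 19 mm ahead of it and the grasp point (between the pads) is the TCP; z points along the fingers, y is the line along which they close (so a half turn about z gives the same grasp; the last joint's range is limited). The gripper opens to 87 mm and grips with 3 to 60 N. Pads are 19 mm wide; open, the fingers measure 117 mm over their backs; the gripper's body (75 mm by 190 mm) begins 51 mm behind the grasp point.
Start: joints at [1.19, 0.321, -0.07, 1.45, 0.023, 1.371, -0.057], TCP at [0.25, -0.6, 0.242] pointing down, gripper open.
Joint ranges: [-2.86, 2.86], [-0.3, 2.09], [-1.38, 1.24], [0.06, 2.45], [-1.56, 4.7], [0.09, 2.05], [-2.69, 2.69]. Speed limits (rad/s): [2.57, 2.57, 3.14, 3.14, 3.14, 3.14, 3.14].

INTERFACE

Orientations are given as a unit quaternion [x, y, z, w].
In Python, from plant import * gives the robot as it stands.
- The arm moves only by the shell command python3 -m pendant 'ROWS' [FORCE]. ROWS is JSON, one flat list of numbers, 7 for each row, row after row: the finger opening in cm, from 0 to 8.7, then the shift along the tool's x, y, z in cm, then the turn, a rotation vector about the tool's x, y, z in rad. A call has exactly 8 rows; each row shifts and turns the commanded pose from where the row before left it, along the tool's axes as they then stand; what a row does not reach is not made up. A row lasts 1/10 s, in which the tool goes at most 50 mm and 8.59 degrees, less where a joint would pass 70% of its speed; a pose out of reach is approached as far as the arm can. A call with a gripper value outside its range is refused whole. The fingers move at their own pace and stop on an object; FORCE is the grip in N (left out, the last holds). Time passes only in rows, so rows that do not move let the fingers close, or fill a call up. It gives the time, the measured TCP pose, the force, the opening and the grip force at its end, in the units of the state.
- observe(): the state, without advancing time (a new reading comes with each control period).
- get_image(name): name is "side" or "top" or "wrist"; returns a dict with "color" (384x512x3 uint8, red, green, blue), "fx", "fy", "cx", "cy" (pixels), "distortion" ([k1, k2, p1, p2, k3] as OpenCV has them; the pictures are not rectified), "extrinsics" (4x4, takes a point from world to camera coordinates). Camera axes: x right, y down, z forward; pixel columns grow to the right and rows downward; lengths in m; the calibration is good to about 2 mm. A picture is of the moment at which its call begins. There is no depth.
- hand_in(): hands the job in; it is judged then, once.
The state is a dict: "time_s": time; "q": joint angles; "joint_velocities": joint speeds; "tau": joint torques, N m; "tcp_pos": TCP position; "orientation": TCP orientation; "contact_force": force on the tool from outside, world axes, zero at the start; "wrist_torque": the same for the moment, N m; "gripper_width": opening from 0.0 (shut) to 1.0 (fully open); "gripper_force": force on a finger pad.
Only numpy, scipy, OpenCV 4.12 (cv2) and the standard library are available. Lean on these libraries where they do the work, as an engineer would, in place of code of your own. Each camera call takes 0.05 s, during which the arm holds its last target. There are 200 camera calls.

## Working session

There is one attempt and no reset: what is moved stays moved. The work goes in short steps, Python scripts to look and compute and a shell command to move; the robot and the scene stay as the last step left them, time stands still between calls to the robot, and variables do not carry over. Pictures are saved under pics/ and viewed, at most 10 in all, crops included, and the job is handed in when it is done.

```bash
mkdir -p pics; ls
python3 - <<'E'
from plant import *
import cv2
s=observe();print(s)
for n in("side","top"):
    im=get_image(n);cv2.imwrite(f"pics/{n}0.png",im["color"][:,:,::-1]);print(n,im["fx"],im["cx"],im["distortion"],im["extrinsics"])
E
```

```text
pics
{'time_s': 0.0, 'q': array([ 1.19008393,  0.32183291, -0.07010395,  1.45163375,  0.0225837 ,
        1.3708022 , -0.05690013]), 'joint_velocities': array([ 9.38462577e-05,  6.87835135e-05, -9.68101949e-04,  7.04125069e-04,
       -1.14125087e-03, -2.67109438e-04, -2.11595184e-03]), 'tau': array([-1.29582400e-03, -4.91276908e+01, -4.04449292e-01, -3.12530065e+01,
       -6.39346079e-02,  4.36358177e-02,  1.51313980e-04]), 'tcp_pos': array([ 0.2497915 , -0.59954265,  0.2404759 ]), 'orientation': array([ 9.80573786e-01,  1.96148305e-01, -2.21637727e-04, -9.18133996e-04]), 'contact_force': array([ 0.46957479,  0.62056474, -0.21175936]), 'wrist_torque': array([-0.00679743,  0.00661408, -0.00370188]), 'gripper_force': 0.0, 'gripper_width': 1.0004778898185576}
side 395.0787789587026 255.66966603958366 [-0.10561674  0.          0.          0.          0.        ] [[ 0.94584939 -0.32445081 -0.01002993 -0.51772936]
 [-0.2463159  -0.69725786 -0.67317156  0.18651937]
 [ 0.21141761  0.63918945 -0.73941832  0.94358119]
 [ 0.          0.          0.          1.        ]]
top 426.9646497667373 253.97612887241735 [0.03692759 0.         0.         0.         0.        ] [[ 0.00352879 -0.99999002  0.00273888  0.00573759]
 [-0.99472361 -0.003791   -0.10252106  0.53925992]
 [ 0.10253042 -0.00236266 -0.99472706  1.09861842]
 [ 0.          0.          0.          1.        ]]
```

View pics/top0.png

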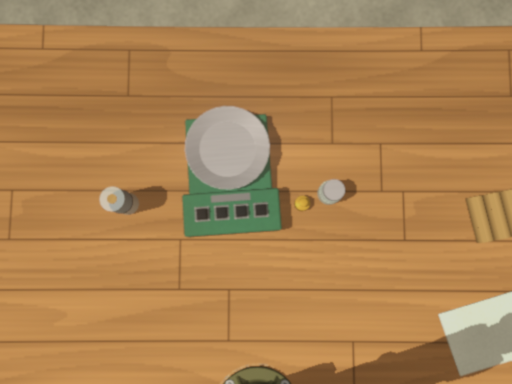

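View pics/side0.png

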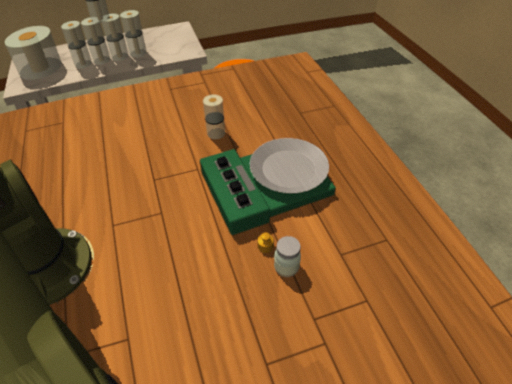

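The top view shows the keys at about (202,214), (222,213), (242,211) and (261,210), the weight at (303,203), the jar at (332,190) and the roll at (114,200). In the side view the keys run from (222,163) to (242,200). I'll enlarge both.

Run:
```python
import cv2,numpy as np
t=cv2.imread("pics/top0.png")[182:242,178:288];s=cv2.imread("pics/side0.png")[145:220,195:275]
a=cv2.resize(t,None,fx=7,fy=7,interpolation=cv2.INTER_CUBIC)
cv2.imwrite("pics/tc.png",a);cv2.imwrite("pics/sc.png",cv2.resize(s,None,fx=7,fy=7,interpolation=cv2.INTER_CUBIC))
```

```text
(no output)
```

View pics/tc.png

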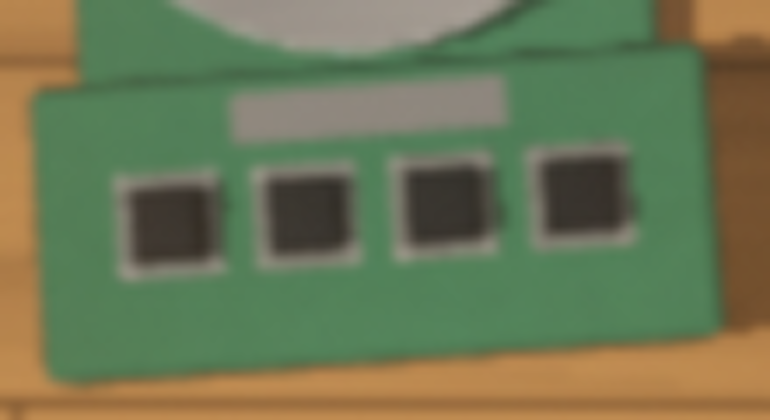

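View pics/sc.png

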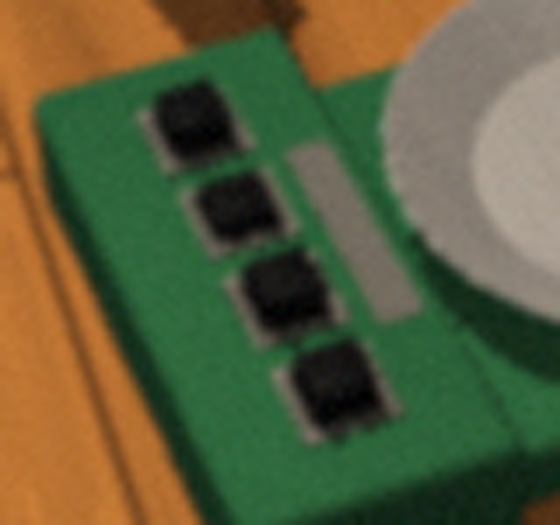

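The crop shows bezel centres at (170,226), (305,216), (444,206) and (581,196). It doesn't clearly show which key is latched, though key 2 looks a bit low in the side crop.

```bash
cat > h.py <<'E'
from plant import *
import cv2,numpy as np
from scipy.spatial.transform import Rotation as R
def ray(im,px,z):
    K=np.array([[im["fx"],0,im["cx"]],[0,im["fy"],im["cy"]],[0,0,1]])
    n=cv2.undistortPoints(np.array(px,float).reshape(-1,1,2),K,np.array(im["distortion"])).reshape(-1,2)
    E=np.array(im["extrinsics"]);Rm=E[:3,:3];c=-Rm.T@E[:3,3]
    d=np.c_[n,np.ones(len(n))]@Rm
    return c+d*((z-c[2])/d[:,2])[:,None]
def proj(im,P):
    K=np.array([[im["fx"],0,im["cx"]],[0,im["fy"],im["cy"]],[0,0,1]]);E=np.array(im["extrinsics"])
    return cv2.projectPoints(np.array(P,float),cv2.Rodrigues(E[:3,:3])[0],E[:3,3],K,np.array(im["distortion"]))[0].reshape(-1,2)
def rel(target,yaw=None):
    """shift in tool axes (cm) from measured TCP to the target, and yaw error"""
    s=observe();r=R.from_quat(s["orientation"])
    return r.inv().apply(np.array(target)-s["tcp_pos"])*100
E
python3 - <<'E'
from h import *
im=get_image("top")
P=ray(im,np.array([(170,226),(305,216),(444,206),(581,196)])/7+[178-.43,182-.43],.061);print(P)
o=P.mean(0);v=P[0]-P[3];print(o,np.arctan2(-v[0],v[1]),np.linalg.norm(v))
print(ray(im,[(303,203),(332,190)],.05),ray(im,[(110,197)],.13))
im=get_image("side");px=np.array([(198,127),(240,212),(287,296),(341,390)])/7+[195-.43,145-.43];print(ray(im,px,.061))
s=observe();r=R.from_quat(s["orientation"]);print(r.as_matrix(),s["tcp_pos"])
E
```

```text
[[ 0.49802781  0.14048104  0.061     ]
 [ 0.50184744  0.09141599  0.061     ]
 [ 0.50568312  0.04080856  0.061     ]
 [ 0.50952534 -0.00913358  0.061     ]]
[0.50377093 0.065893   0.061     ] 0.07669688996612396 0.15005575017539644
[[ 0.5278322  -0.11888038  0.05      ]
 [ 0.56193511 -0.1941785   0.05      ]] [[0.53291719 0.35154925 0.13      ]]
[[ 0.50140893  0.14542365  0.061     ]
 [ 0.50383369  0.09416554  0.061     ]
 [ 0.50802165  0.04576472  0.061     ]
 [ 0.51290225 -0.00539415  0.061     ]]
[[ 9.23076071e-01  3.84617117e-01 -4.90329745e-04]
 [ 3.84617425e-01 -9.23075504e-01  1.02517837e-03]
 [-5.83102264e-05 -1.13490699e-03 -9.99999354e-01]] [ 0.24985339 -0.59972887  0.24090416]
```

Run:
```python
from h import *
s=observe();r=R.from_quat(s["orientation"]);p=s["tcp_pos"]
yaw0=.395;dz=-(1.648-yaw0)/16;print(dz)
W=[np.array(p),np.array([.40,-.27,.22]),np.array([.50,.066,.20])]
for i in range(16):
    d=(W[i//8+1]-W[i//8])/8
    print(np.round(r.inv().apply(d)*100,1),end=' ');r=r*R.from_rotvec([0,0,dz])
```

```text
-0.0783125
[ 3.3 -3.1  0.3] [ 3.5 -2.8  0.3] [ 3.8 -2.5  0.3] [ 3.9 -2.2  0.3] [ 4.1 -1.9  0.3] [ 4.2 -1.6  0.3] [ 4.4 -1.2  0.3] [ 4.4 -0.9  0.3] [ 4.2 -1.1  0.3] [ 4.3 -0.8  0.3] [ 4.4 -0.5  0.3] [ 4.4 -0.1  0.3] [4.4 0.2 0.3] [4.3 0.6 0.3] [4.3 0.9 0.3] [4.2 1.2 0.3]
```

```bash
python3 -m pendant '[0,3.3,-3.1,0.3,0,0,-0.078, 0,3.5,-2.8,0.3,0,0,-0.078, 0,3.8,-2.5,0.3,0,0,-0.078, 0,3.9,-2.2,0.3,0,0,-0.078, 0,4.1,-1.9,0.3,0,0,-0.078, 0,4.2,-1.6,0.3,0,0,-0.078, 0,4.4,-1.2,0.3,0,0,-0.078, 0,4.4,-0.9,0.3,0,0,-0.078]' 20
python3 -m pendant '[0,4.2,-1.1,0.3,0,0,-0.078, 0,4.3,-0.8,0.3,0,0,-0.078, 0,4.4,-0.5,0.3,0,0,-0.078, 0,4.4,-0.1,0.3,0,0,-0.078, 0,4.4,0.2,0.3,0,0,-0.078, 0,4.3,0.6,0.3,0,0,-0.078, 0,4.3,0.9,0.3,0,0,-0.078, 0,4.2,1.2,0.3,0,0,-0.078]'
python3 - <<'E'
from h import *
import time
im=get_image("wrist");cv2.imwrite("pics/w1.png",im["color"][:,:,::-1])
s=observe();r=R.from_quat(s["orientation"]);print(r.as_matrix().round(4),s["tcp_pos"],s["contact_force"])
P=ray(im,[(256,192)],.06);print(P)
o=np.array([.50377,.0659]);y=np.array([-np.sin(.0767),np.cos(.0767)])
for k,l in enumerate((.075,.025,-.025,-.075)):
  c=o+y*l;print(k+1,c,rel([*c,.12]).round(2),proj(im,[[*c,.076],[*c,.071],[*c,.061]]).round(1).tolist())
E
```

```text
time_s: 1.0
tcp_pos: [0.4007, -0.2699, 0.2175]
orientation: [0.872, 0.489, -0.0, 0.0]
contact_force: [1.0, 0.7, 0.5]
gripper_width: 0.356
gripper_force: 0.0
time_s: 1.8
tcp_pos: [0.5009, 0.0657, 0.1936]
orientation: [0.68, 0.733, 0.0, 0.0]
contact_force: [1.4, 0.0, -0.1]
gripper_width: 0.006
gripper_force: 0.0
[[-0.0867  0.9962  0.0023]
 [ 0.9962  0.0866  0.0061]
 [ 0.0059  0.0029 -1.    ]] [0.50155978 0.07459134 0.1936871 ] [1.38202646 6.59556583 0.39831839]
[[0.50298364 0.05938643 0.06      ]]
1 [0.49802314 0.1406795 ] [6.57 0.2  7.41] [[257.9, 97.1], [257.8, 97.2], [257.6, 97.3]]
2 [0.50185438 0.0908265 ] [1.57 0.15 7.38] [[257.8, 160.4], [257.7, 159.3], [257.5, 157.3]]
3 [0.50568562 0.0409735 ] [-3.43  0.1   7.35] [[257.7, 217.9], [257.6, 215.9], [257.4, 212.1]]
4 [ 0.50951686 -0.0088795 ] [-8.43  0.05  7.32] [[257.5, 270.0], [257.5, 267.2], [257.3, 262.0]]
```

View pics/w1.png

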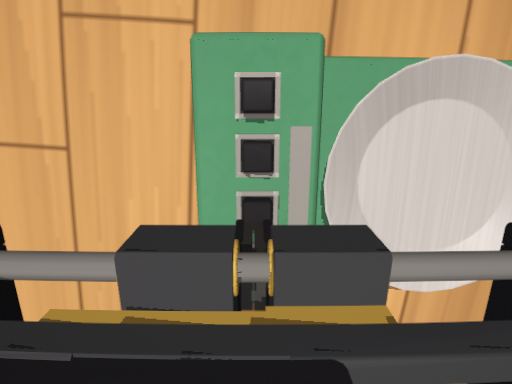

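The wrist view shows key 1 at (258,96), key 2 at (257,156) and the top of key 3 at (257,210). All three match my projections to about 1 mm. I'll move above key 1.

```bash
python3 -m pendant '[0,1.5,0,1.5,0,0,0, 0,2,0,2,0,0,0, 0,2,0.1,2,0,0,0, 0,1.5,0.1,1.5,0,0,0, 0,0.5,0,0.7,0,0,0, 0,0,0,0.3,0,0,0, 0,0,0,0,0,0,0, 0,0,0,0,0,0,0]'
python3 - <<'E'
from h import *
s=observe();print(s["tcp_pos"],s["contact_force"],rel([.498,.1407,.095]))
E
```

```text
time_s: 2.65
tcp_pos: [0.498, 0.138, 0.1142]
orientation: [0.682, 0.732, 0.0, 0.001]
contact_force: [-0.7, -0.2, 0.6]
gripper_width: 0.009
gripper_force: 0.0
[0.49795724 0.13795686 0.11419285] [-0.68256644 -0.16014597  0.55913856] [0.2744705  0.02135821 1.91914828]
```

```bash
python3 -m pendant '[0,0.3,0,0.4,0,0,0, 0,0,0,0.4,0,0,0, 0,0,0,0.3,0,0,0, 0,0,0,0.2,0,0,0, 0,0,0,0.2,0,0,0, 0,0,0,0.1,0,0,0, 0,0,0,0,0,0,0, 0,0,0,0,0,0,0]'
python3 - <<'E'
from h import *
s=observe();print(s["tcp_pos"],s["contact_force"],s["wrist_torque"],rel([.498,.1407,.095]))
E
```

```text
time_s: 3.45
tcp_pos: [0.4971, 0.142, 0.0976]
orientation: [0.681, 0.732, 0.0, 0.0]
contact_force: [0.0, 0.9, -0.3]
gripper_width: 0.008
gripper_force: 0.0
[0.49706209 0.14203285 0.09756184] [ 0.03647999  0.88272723 -0.31078021] [ 0.01265692 -0.06021959  0.0069992 ] [-0.13967917  0.08393601  0.25619613]
```

```bash
python3 -m pendant '[0,-0.1,0.05,0.05,0,0,0, 0,0,0,0.05,0,0,0, 0,0,0,0.05,0,0,0, 0,0,0,0.05,0,0,0, 0,0,0,0,0,0,0, 0,0,0,0,0,0,0, 0,0,0,0,0,0,0, 0,0,0,0,0,0,0]'
python3 - <<'E'
from h import *
s=observe();print(s["tcp_pos"],s["contact_force"],s["wrist_torque"],rel([.498,.1407,.095]))
E
```

```text
time_s: 4.25
tcp_pos: [0.4976, 0.141, 0.0955]
orientation: [0.681, 0.732, -0.0, 0.0]
contact_force: [-0.0, 0.9, -0.7]
gripper_width: 0.009
gripper_force: 0.1
[0.49757639 0.14103116 0.09550176] [-0.03668459  0.88549397 -0.6524942 ] [-0.00746528 -0.15142835  0.04505376] [-0.03607381  0.03986888  0.05017837]
```

```bash
python3 -m pendant '[0,0,0,0.05,0,0,0, 0,0,0,0,0,0,0, 0,0,0,0,0,0,0, 0,0,0,0.05,0,0,0, 0,0,0,0,0,0,0, 0,0,0,0,0,0,0, 0,0,0,0,0,0,0, 0,0,0,0,0,0,0]'
python3 - <<'E'
from h import *
s=observe();print(s["tcp_pos"],s["contact_force"],s["wrist_torque"])
E
```

```text
time_s: 5.05
tcp_pos: [0.4976, 0.1411, 0.0945]
orientation: [0.681, 0.732, 0.0, 0.0]
contact_force: [-1.9, -0.3, 4.3]
gripper_width: 0.004
gripper_force: 2.1
[0.49761773 0.14106337 0.09454588] [-1.90089383 -0.30287664  4.34308041] [-0.05824986  0.21895939  0.00489184]
```

Key 1 made contact at TCP z ≈ 0.095 with about 4 N, so it is raised. On to key 2.

```bash
python3 -m pendant '[0,0,0,-0.5,0,0,0, 0,0,0,-0.8,0,0,0, 0,-1.5,0,0,0,0,0, 0,-2,0,0,0,0,0, 0,-1.3,0,0,0,0,0, 0,-0.2,-0.05,0.4,0,0,0, 0,0,0,0.4,0,0,0, 0,0,0,0.2,0,0,0]'
python3 -m pendant '[0,0,0,0.1,0,0,0, 0,0,0,0,0,0,0, 0,0,0,0,0,0,0, 0,0,0,0.05,0,0,0, 0,0,0,0,0,0,0, 0,0,0,0,0,0,0, 0,0,0,0,0,0,0, 0,0,0,0,0,0,0]'
python3 - <<'E'
from h import *
s=observe();print(s["tcp_pos"],s["contact_force"],s["wrist_torque"],rel([.50185,.0908,.095]))
E
```

```text
time_s: 5.85
tcp_pos: [0.5002, 0.092, 0.097]
orientation: [0.681, 0.732, -0.0, -0.0]
contact_force: [0.1, -0.3, -0.2]
gripper_width: 0.006
gripper_force: 0.0
time_s: 6.65
tcp_pos: [0.5007, 0.0911, 0.096]
orientation: [0.681, 0.732, -0.0, 0.0]
contact_force: [-0.3, -0.1, 0.3]
gripper_width: 0.004
gripper_force: 0.0
[0.50069684 0.09109581 0.09604731] [-0.31393112 -0.05146283  0.30071709] [-0.00636146 -0.08890154  0.01113086] [-0.03778515  0.11288706  0.1047387 ]
```

```bash
python3 -m pendant '[0,0,0.1,0.05,0,0,0, 0,0,0,0,0,0,0, 0,0,0,0.05,0,0,0, 0,0,0,0,0,0,0, 0,0,0,0.02,0,0,0, 0,0,0,0,0,0,0, 0,0,0,0,0,0,0, 0,0,0,0,0,0,0]'
```

```text
time_s: 7.45
tcp_pos: [0.5017, 0.0912, 0.0948]
orientation: [0.681, 0.732, -0.0, 0.0]
contact_force: [0.2, 0.8, -0.2]
gripper_width: 0.009
gripper_force: 0.0
```

```bash
python3 -m pendant '[0,0,0,0.03,0,0,0, 0,0,0,0,0,0,0, 0,0,0,0,0,0,0, 0,0,0,0.03,0,0,0, 0,0,0,0,0,0,0, 0,0,0,0,0,0,0, 0,0,0,0,0,0,0, 0,0,0,0,0,0,0]'
```

```text
time_s: 8.25
tcp_pos: [0.5017, 0.0912, 0.0942]
orientation: [0.681, 0.732, -0.0, 0.0]
contact_force: [-0.4, 0.6, 0.5]
gripper_width: 0.003
gripper_force: 0.0
```

```bash
python3 -m pendant '[0,0,0,0.05,0,0,0, 0,0,0,0,0,0,0, 0,0,0,0.05,0,0,0, 0,0,0,0,0,0,0, 0,0,0,0.05,0,0,0, 0,0,0,0,0,0,0, 0,0,0,0,0,0,0, 0,0,0,0,0,0,0]'
```

```text
time_s: 9.05
tcp_pos: [0.5017, 0.0912, 0.0927]
orientation: [0.681, 0.732, -0.0, 0.0]
contact_force: [0.7, -0.2, -0.0]
gripper_width: 0.005
gripper_force: 0.0
```

```bash
python3 -m pendant '[0,0,0,0.05,0,0,0, 0,0,0,0,0,0,0, 0,0,0,0.05,0,0,0, 0,0,0,0,0,0,0, 0,0,0,0.05,0,0,0, 0,0,0,0,0,0,0, 0,0,0,0,0,0,0, 0,0,0,0,0,0,0]'
```

```text
time_s: 9.85
tcp_pos: [0.5017, 0.0912, 0.0912]
orientation: [0.681, 0.732, -0.0, 0.0]
contact_force: [0.4, -0.0, 0.9]
gripper_width: 0.007
gripper_force: 0.0
```

```bash
python3 -m pendant '[0,0,0,0.04,0,0,0, 0,0,0,0,0,0,0, 0,0,0,0,0,0,0, 0,0,0,0.03,0,0,0, 0,0,0,0,0,0,0, 0,0,0,0,0,0,0, 0,0,0,0,0,0,0, 0,0,0,0,0,0,0]'
```

```text
time_s: 10.65
tcp_pos: [0.5017, 0.0912, 0.0906]
orientation: [0.681, 0.732, -0.0, 0.0]
contact_force: [-1.5, 0.4, 2.3]
gripper_width: 0.003
gripper_force: 1.1
```

Key 2 is the latched one: contact came at 0.0906 with 2.3 N. On to key 3.

```bash
python3 -m pendant '[0,0,0,-0.8,0,0,0, 0,0,0,-1,0,0,0, 0,-1.5,0,0,0,0,0, 0,-2,0,0,0,0,0, 0,-1.3,0,0,0,0,0, 0,-0.2,-0.05,0.5,0,0,0, 0,0,0,0.4,0,0,0, 0,0,0,0.2,0,0,0]'
python3 -m pendant '[0,0,0,0.1,0,0,0, 0,0,0,0.1,0,0,0, 0,0,0,0,0,0,0, 0,0,0,0.05,0,0,0, 0,0,0,0,0,0,0, 0,0,0,0,0,0,0, 0,0,0,0,0,0,0, 0,0,0,0,0,0,0]'
python3 - <<'E'
from h import *
s=observe();print(s["tcp_pos"],s["contact_force"],rel([.5057,.041,.095]))
E
```

```text
time_s: 11.45
tcp_pos: [0.5043, 0.0422, 0.0969]
orientation: [0.681, 0.732, -0.0, -0.001]
contact_force: [-0.2, -0.0, -0.8]
gripper_width: 0.005
gripper_force: 0.0
time_s: 12.25
tcp_pos: [0.5049, 0.0418, 0.0952]
orientation: [0.681, 0.732, 0.0, -0.0]
contact_force: [-1.4, 2.1, 4.4]
gripper_width: 0.006
gripper_force: 1.9
[0.50487903 0.04178493 0.09521096] [-1.44927654  2.05434067  4.38960587] [-0.08422596  0.07620783  0.02108314]
```

Key 3 is touched at 4.4 N and 0.0952, so it is raised. On to key 4, approaching a bit higher.

```bash
python3 -m pendant '[0,0,0,-0.5,0,0,0, 0,0,0,-0.8,0,0,0, 0,-1.5,0,0,0,0,0, 0,-2,0,0,0,0,0, 0,-1.4,0,0,0,0,0, 0,-0.2,0,0.4,0,0,0, 0,0,0,0.4,0,0,0, 0,0,0,0.2,0,0,0]'
python3 -m pendant '[0,0,0,0.1,0,0,0, 0,0,0,0.05,0,0,0, 0,0,0,0,0,0,0, 0,0,0,0.05,0,0,0, 0,0,0,0,0,0,0, 0,0,0,0,0,0,0, 0,0,0,0,0,0,0, 0,0,0,0,0,0,0]'
python3 - <<'E'
from h import *
s=observe();print(s["tcp_pos"],s["contact_force"],rel([.5095,-.0089,.095]))
E
```

```text
time_s: 13.05
tcp_pos: [0.508, -0.0087, 0.0974]
orientation: [0.681, 0.732, -0.0, -0.001]
contact_force: [-0.7, 0.0, 0.2]
gripper_width: 0.003
gripper_force: 0.0
time_s: 13.85
tcp_pos: [0.5085, -0.0096, 0.0961]
orientation: [0.681, 0.732, -0.0, 0.0]
contact_force: [0.2, -0.4, 0.4]
gripper_width: 0.006
gripper_force: 0.0
[ 0.50848307 -0.00959905  0.09606891] [ 0.19379919 -0.35242285  0.35928027] [0.06242498 0.10644838 0.10689132]
```

```bash
python3 -m pendant '[0,0,0,0.04,0,0,0, 0,0,0,0,0,0,0, 0,0,0,0,0,0,0, 0,0,0,0.03,0,0,0, 0,0,0,0,0,0,0, 0,0,0,0,0,0,0, 0,0,0,0,0,0,0, 0,0,0,0,0,0,0]'
```

```text
time_s: 14.65
tcp_pos: [0.5085, -0.0096, 0.0955]
orientation: [0.681, 0.732, -0.0, 0.0]
contact_force: [-1.7, -0.2, 2.9]
gripper_width: 0.005
gripper_force: 1.5
```

Key 4 is touched at 2.9 N. Now back over key 2 to press it through.

```bash
python3 -m pendant '[0,0,0,-0.5,0,0,0, 0,0,0,-1,0,0,0, 0,2,0,0,0,0,0, 0,3,0,0,0,0,0, 0,3,0,0,0,0,0, 0,1.7,0,0,0,0,0, 0,0.3,0.05,0.5,0,0,0, 0,0,0,0.5,0,0,0]'
python3 -m pendant '[0,0,0,0.4,0,0,0, 0,0,0,0.2,0,0,0, 0,0,0,0.2,0,0,0, 0,0,0,0.2,0,0,0, 0,0,0,0.2,0,0,0, 0,0,0,0.1,0,0,0, 0,0,0,0,0,0,0, 0,0,0,0,0,0,0]'
python3 - <<'E'
from h import *
s=observe();print(s["tcp_pos"],s["contact_force"],s["gripper_force"])
E
```

```text
time_s: 15.45
tcp_pos: [0.5021, 0.0901, 0.1004]
orientation: [0.681, 0.732, 0.0, 0.001]
contact_force: [0.9, -0.6, 0.2]
gripper_width: 0.004
gripper_force: 0.0
time_s: 16.25
tcp_pos: [0.5019, 0.0895, 0.0882]
orientation: [0.681, 0.732, -0.001, 0.0]
contact_force: [-3.4, -1.6, 7.3]
gripper_width: 0.005
gripper_force: 3.8
[0.50188524 0.08950499 0.08818833] [-3.38472721 -1.63196004  7.32645247] 3.8174859556602314
```

Now to the stop (TCP ≈ 0.086).

```bash
python3 -m pendant '[0,0,0,0.1,0,0,0, 0,0,0,0.1,0,0,0, 0,0,0,0.1,0,0,0, 0,0,0,0.05,0,0,0, 0,0,0,0,0,0,0, 0,0,0,0,0,0,0, 0,0,0,0,0,0,0, 0,0,0,0,0,0,0]'
```

```text
time_s: 17.05
tcp_pos: [0.502, 0.0895, 0.0863]
orientation: [0.681, 0.732, -0.001, 0.001]
contact_force: [-7.2, -2.7, 20.6]
gripper_width: 0.003
gripper_force: 10.2
```

It's at the stop. Withdraw straight up and look.

```bash
python3 -m pendant '[0,0,0,-0.4,0,0,0, 0,0,0,-0.4,0,0,0, 0,0,0,-0.8,0,0,0, 0,0,0,-2,0,0,0, 0,0,0,-3,0,0,0, 0,0,0,-3,0,0,0, 0,0,0,-2,0,0,0, 0,0,0,0,0,0,0]'
python3 -m pendant '[0,-3,0,0,0,0,0, 0,-4,0,0,0,0,0, 0,-4,0,0,0,0,0, 0,-4,0,0,0,0,0, 0,-3,0,0,0,0,0, 0,-1,0,0,0,0,0, 0,0,0,0,0,0,0, 0,0,0,0,0,0,0]'
python3 - <<'E'
from h import *
w=get_image("wrist")["color"][:,:,::-1];s=get_image("side")["color"][:,:,::-1][145:220,195:275]
o=cv2.imread("pics/sc.png")[:,:,:]
s=cv2.resize(s,(400,375),interpolation=cv2.INTER_CUBIC);o=cv2.resize(o,(400,375))
cv2.imwrite("pics/c2.png",np.hstack([o,s]));cv2.imwrite("pics/w2.png",w)
E
```

```text
time_s: 17.85
tcp_pos: [0.5037, 0.0908, 0.2029]
orientation: [0.681, 0.732, 0.002, 0.002]
contact_force: [0.8, 0.1, -0.3]
gripper_width: 0.004
gripper_force: 0.0
time_s: 18.65
tcp_pos: [0.5153, -0.0973, 0.1993]
orientation: [0.681, 0.733, 0.0, -0.001]
contact_force: [0.3, -0.1, 0.6]
gripper_width: 0.011
gripper_force: 0.0
```

View pics/w2.png

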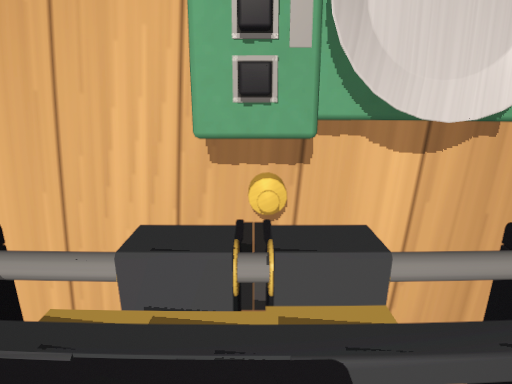

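View pics/c2.png

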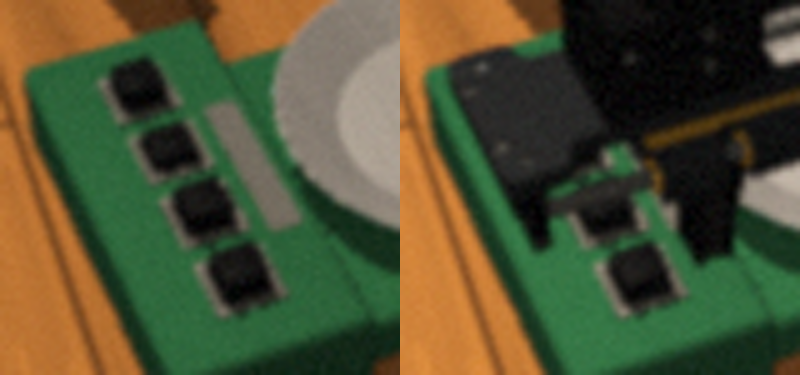

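The wrist view shows keys 3 and 4 at (255,12) and (255,79), with the weight in place at (268,197). The arm hides key 2 in the side view, so I'll back off more.

```bash
python3 -m pendant '[0,-3,0,-1,0,0,0, 0,-4,0,-1,0,0,0, 0,-4,0,-1,0,0,0, 0,-4,0,0,0,0,0, 0,-4,0,0,0,0,0, 0,-3,0,0,0,0,0, 0,-1,0,0,0,0,0, 0,0,0,0,0,0,0]'
python3 - <<'E'
from h import *
s=get_image("side")["color"][:,:,::-1][145:220,195:275];get=get_image("top")["color"][:,:,::-1]
o=cv2.imread("pics/side0.png")[145:220,195:275]
f=lambda a:cv2.resize(a,(400,375),interpolation=cv2.INTER_CUBIC)
t=cv2.resize(get[170:230,90:350],(800,185))
cv2.imwrite("pics/c3.png",np.vstack([np.hstack([f(o),f(s)]),t]))
E
```

```text
time_s: 19.55
tcp_pos: [0.5321, -0.3287, 0.2294]
orientation: [0.681, 0.732, 0.0, -0.0]
contact_force: [-0.3, 1.0, -1.3]
gripper_width: 0.008
gripper_force: 0.0
```

View pics/c3.png

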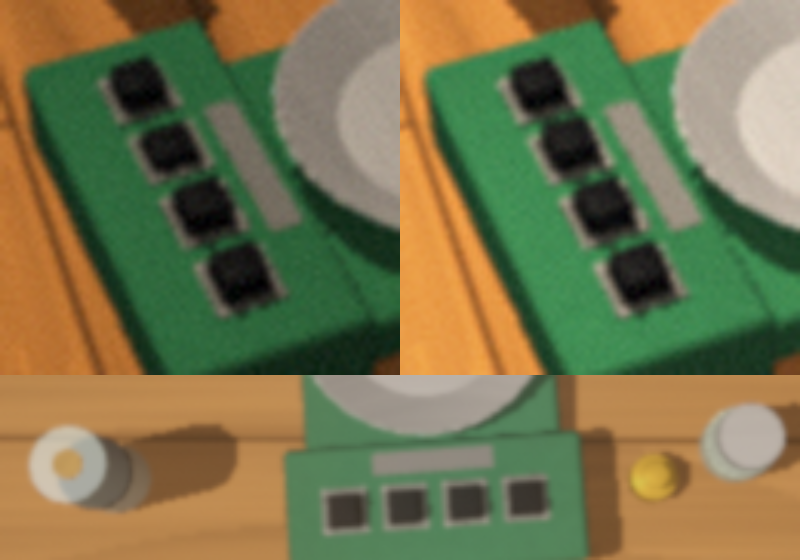

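In the new side view, key 2 (570,142) stands as high as the others. Before the press it was visibly lower, at (172,150). The roll, weight and jar haven't moved.

```bash
python3 -c "
from plant import *
print(hand_in())"
```

```text
the job is handed in; nothing more can be done
None
```

I tapped keys 1 to 4 in order, found key 2 latched and pressed it through to its stop; the final pictures show all four keys up and nothing around the scale moved, and the job is handed in at about 20 s.

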